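# Set the drying fan to speed three

### The job

Turn the drying fan up to speed three: press a fingertip lightly on top of the knurled wheel of the grey control box and roll the wheel away from the box's front until it clicks into the third notch (three dots), then let go so that it stays there. Leave the box standing in its place without lifting or shoving it, do not press hard, and do not disturb the bottle, the cup or the brush.

Things in the scene. Friction and masses are not known exactly. Their poses are not given: they have to be found in the camera images.
- controller: Loose grey control box of the drying fan, 0.85 kg, on rubber feet, 150 mm (its x) by 140 mm (its y) by 85 mm high; origin at the centre of its underside, z up. Its front (-x side) faces roughly to the robot; the yaw varies. A knurled wheel is let into the middle of its flat top and stands 27 mm proud of it. A finger laid on top of the wheel and drawn along the box's +x turns it up.
- dial_top (a point): Highest point of the unpressed wheel, mid-width: 112 mm above the table, above the box's origin; fixed to the box, with the box's axes. The wheel is 72 mm in diameter and 34 mm wide; its level axle lies along the box's y, 36 mm below this point, and is sprung: about 1.6 N on the wheel starts to push it down, then 0.7 N per mm, to a stop at 8 mm.
- notch3 (a point): The three-dot mark, on the fixed black cheek on the wheel's +y side, 26.5 mm from mid-width. There is such a cheek, 16 mm wide and 8 mm lower than the wheel, on both sides; each bears one, two, three and four small white dots at the four notches, from front to back: 39 and 13 degrees to the front of upright, 13 and 39 to the back. The white bar on the wheel's rim points at the set notch.
- dial (a joint): Angle of the wheel (rad), growing as its top rolls to the box's +x; 36 mm of finger travel per rad. Sprung notches at 0 (one dot), 0.45 (two), 0.90 (three), 1.35 (four), stops just beyond; starts in the first or second. Let go, it snaps to the nearest notch. Turning it over takes up to about 1.5 N along the rim; pushed 4 to 6 mm down, it follows the finger without slipping.
- dye_bottle: Loose upright dark bottle, 52 mm diameter, 130 mm high, origin at the centre of its underside. To be left alone.
- cup: Loose upright steel cup, 72 mm across, 85 mm high, origin at the centre of its underside. To be left alone.
- brush: Loose brush with a wooden handle, 200 mm long, lying flat; origin under the middle of its length, which is its x axis. To be left alone.
Mind the look-alikes: they are no part of the job. Several things have the shape of the controller; the one meant has the colours described above.

How it is judged:
By the outcome, as a careful person would: the job done as asked, in the order asked, and still so for the second after the job is handed in, with the robot touching nothing.
It also fails if it takes over 38 s, if anything falls off the work surface, if the arm or the gripper's body presses on something with over 40 N, if the wrist force passes 120 N, or if a joint passes its speed limit or range.

### The arm

A 6-joint arm with a two-finger parallel gripper is mounted at the origin on the work surface. World frame = base frame: x ahead of the robot, y to its left, z up, the work surface at z = 0. Lengths are in mm, angles in rad, forces in N, time in s.
With the tool pointing down it reaches from about 275 to 1000 mm from the base axis. Payload 8.4 kg.
Tool frame: the origin (TCP) lies midway between the tips of the shut fingers; the grasp point (between the pads) lies 19 mm behind it; z points along the fingers, y is the direction in which the jaws open and shut (so a half turn about z gives the same grasp; the last joint's range is limited). The gripper opens to 85 mm and grips with 20 to 120 N. Pads are 22 mm wide; open, the fingers measure 114 mm over their backs; the gripper's body (76 mm by 85 mm) begins 54 mm behind the grasp point. The pads swing forward as they close: fully open they stand 13 mm farther back than shut.
Start: joints at [-1.277, 0.353, 1.633, -0, 1.155, -0.002], TCP at [182.189, -597.859, 231.281] pointing down, gripper open.
Joint ranges: [-2.63, 2.63], [-0.92, 2.1], [0.06, 2.66], [-1.3, 4.44], [0, 2.69], [-3.02, 3.02]. Speed limits (rad/s): [2.22, 2.22, 2.79, 3.14, 3.14, 3.14].

### API

Orientations are given as [roll, pitch, yaw] about the fixed x, y, z axes, in that order (R = Rz(yaw) Ry(pitch) Rx(roll)).
In Python, from rig import r gives the robot as it stands.
- The arm moves only by the tool play_rows, never from a script. Its argument "moves" is a list of rows, each a list of 3 entries, a list of its own where there are three numbers: the turn, a rotation vector about the tool's x, y, z in degrees, then the shift along the tool's x, y, z in mm, then the opening, from 0 (shut) to 1 (fully open). A call has 1 to 20 rows; each row is the pose to reach, as a shift and turn from the pose measured when the call began, along the tool's axes at that moment; what a row does not reach only later rows make up. A row lasts 1/10 s, in which the tool goes at most 50 mm and 8.59 degrees, less where a joint would pass 70% of its speed; a pose out of reach is approached as far as the arm can. A call with a gripper value outside its range is refused whole. The fingers move at their own pace and stop on an object; "newtons" is the grip in N (left out, the last holds). Time passes only in rows, so rows that repeat a pose let the fingers close. It gives the time, the measured TCP pose, the force and the opening at its end, in the units of the state.
- r.sense(): the state, without advancing time (a new reading comes with each control period).
- r.grab_frame(name): name is "scene" or "top" or "wrist"; returns a dict with "color" (384x512x3 uint8, red, green, blue), "K" (3x3 intrinsics, pixels), "k1" (the pictures are not rectified: a ray, as slopes to the right and down, at radius r is drawn at 1 + k1 r^2 times it, then the intrinsics apply), "rvec" (rotation vector, rad) and "tvec" (3), from world to camera coordinates, as OpenCV has them; the wrist camera has in their place "T_tool_cam" (4x4, takes a point from camera to tool coordinates, whose origin is the TCP and whose axes are the flange's). Camera axes: x right, y down, z forward; pixel columns grow to the right and rows downward; lengths in mm; the calibration is good to about 2 mm. A picture is of the moment at which its call begins: read the wrist's pose just before it. There is no depth.
- r.sign_off(): hands the job in, once; it reports no verdict.
Trained networks look in a picture, given as the dict that the camera call returned (one of the last four; its "shot" number tells which), for a name from the list of things; names that differ only in an ending like _2 or _b are one class to them, and where a whole thing is asked for, a point or a joint stands for the part that bears it (a point fixed in the world has none). Each returns a list of dicts, best first, with "conf" (0 to 1); they miss things now and then, are a little off and sometimes report something else, mostly with a low value. They report only what shows in the picture. A call takes as long as a camera call. They do not tell look-alikes from the thing itself.
- r.silhouettes(picture, name): "mask" (384x512 bool, what is visible of it) and "location" ([column, row] in pixels, amid what is visible of it).
The state is a dict: "clock": time; "qpos": joint angles; "qvel": joint speeds; "joint_efforts": joint torques, N m; "eef_pos": TCP position; "tcp_rot": TCP orientation; "contact_force": force on the tool from outside, world axes, zero at the start; "wrist_torque": the same for the moment, N m; "opening": opening from 0.0 (shut) to 1.0 (fully open).
Only numpy, scipy, OpenCV 4.12 (cv2) and the standard library are available. Lean on these libraries where they do the work, as an engineer would, in place of code of your own. Each camera call takes 0.05 s, during which the arm holds its last target.

## Working session

There is one attempt and no reset: what is moved stays moved. The work goes in short steps, Python scripts to look and compute and a tool call to move; the robot and the scene stay as the last step left them, time stands still between calls to the robot, and variables do not carry over. Pictures are saved under pics/ and viewed, and the job is handed in when it is done.

Besides the shell and the picture viewer there is one more tool, called after ">>>" as name(argument=value, ...), one argument or row to a line, values as JSON. play_rows: Moves the arm, as the interface text tells. Its arguments: {"type":"object","properties":{"moves":{"type":"array"},"newtons":{"type":"number"}},"required":["moves"]}

```bash
mkdir -p pics; cat > h.py <<'E'
import numpy as np, cv2, pickle
from scipy.spatial.transform import Rotation as R
from rig import r
def grab(n):
    s=r.sense(); f=r.grab_frame(n); return s,f
def save(f,name,crop=None,scale=1):
    im=f["color"][:,:,::-1]
    if crop: a,b,c,d=crop; im=im[b:d,a:c]
    im=cv2.resize(im,None,fx=scale,fy=scale,interpolation=cv2.INTER_CUBIC)
    cv2.imwrite("pics/"+name,im)
def w2c(f,s=None):
    if "rvec" in f: 
        return cv2.Rodrigues(np.array(f["rvec"],float))[0],np.array(f["tvec"],float).ravel()
    Rt=R.from_euler('xyz',s["tcp_rot"]).as_matrix(); T=np.eye(4);T[:3,:3]=Rt;T[:3,3]=s["eef_pos"]
    W=np.linalg.inv(T@np.array(f["T_tool_cam"])); return W[:3,:3],W[:3,3]
def proj(f,P,s=None):
    Rm,t=w2c(f,s); c=np.atleast_2d(P)@Rm.T+t; m=c[:,:2]/c[:,2:]; r2=(m**2).sum(1,keepdims=True)
    m=m*(1+f["k1"]*r2); K=np.array(f["K"]); return np.c_[m[:,0]*K[0,0]+K[0,2],m[:,1]*K[1,1]+K[1,2]]
def ray(f,uv,s=None):
    Rm,t=w2c(f,s); K=np.array(f["K"]); uv=np.atleast_2d(uv).astype(float)
    m=cv2.undistortPoints(uv[:,None],K,np.array([f["k1"],0,0,0.]))[:,0]
    return -Rm.T@t, np.c_[m,np.ones(len(m))]@Rm
def onz(f,uv,z,s=None):
    o,d=ray(f,uv,s); return o+d*((z-o[2])/d[:,2:])
E
python3 - <<'E'
from h import *
s=r.sense(); print(s)
for n in ("scene","top"):
    f=r.grab_frame(n); save(f,n+"0.png",scale=1.5)
    for k in ("controller","dial_top","notch3","dye_bottle","cup","brush"):
        for d in r.silhouettes(f,k): print(n,k,round(d["conf"],2),d["location"],d["mask"].sum(), onz(f,d["location"],85).round())
E
```

```text
{'clock': 0.0, 'qpos': array([-1.27739996e+00,  3.53636670e-01,  1.63417484e+00, -1.35779934e-05,
        1.15520835e+00, -2.40116752e-03]), 'qvel': array([ 0.00189721,  0.0006158 ,  0.00029538, -0.00128639,  0.00037377,
        0.00248041]), 'joint_efforts': array([-3.53390205e-03, -6.05248618e+01, -3.42066658e+01, -5.39385735e-05,
        9.29678266e-03, -7.84598967e-06]), 'eef_pos': array([ 182.03914755, -597.37654831,  230.55144115]), 'tcp_rot': array([-3.14016542e+00,  8.98739189e-06,  2.95803029e-01]), 'contact_force': array([-0.09290112, -0.48538487,  0.25979428]), 'wrist_torque': array([-0.01862904,  0.01286125,  0.03773552]), 'opening': 1.0004271453761386}
scene controller 0.96 [220.3, 141.6] 1528 [[ 378. -255.   85.]]
scene controller 0.74 [301.6, 191.6] 2590 [[488. 119.  85.]]
scene controller 0.69 [219.6, 188.1] 2540 [[601. -89.  85.]]
scene dial_top 0.65 [221.3, 188.8] 2498 [[602. -83.  85.]]
scene dial_top 0.64 [223.2, 144.1] 1540 [[ 387. -236.   85.]]
scene dial_top 0.61 [210.3, 258.3] 4120 [[833.  59.  85.]]
scene dial_top 0.6 [301.5, 190.7] 2595 [[485. 116.  85.]]
sc
[... 568 characters left out ...]
26. -263.   85.]]
top dial_top 0.94 [238.4, 238.2] 2531 [[433. 101.  85.]]
top dial_top 0.81 [260.0, 117.9] 2502 [[787.  35.  85.]]
top dial_top 0.79 [310.9, 198.5] 2490 [[ 546. -112.   85.]]
top dial_top 0.71 [367.3, 272.0] 2892 [[ 333. -270.   85.]]
top notch3 0.97 [367.3, 271.7] 2951 [[ 334. -270.   85.]]
top notch3 0.67 [261.5, 115.2] 2484 [[795.  31.  85.]]
top notch3 0.65 [314.5, 196.9] 2511 [[ 551. -122.   85.]]
top notch3 0.57 [239.5, 237.0] 2511 [[436.  98.  85.]]
top dye_bottle 0.81 [260.7, 176.8] 237 [[611.  35.  85.]]
top cup 0.71 [362.8, 206.9] 570 [[ 521. -263.   85.]]
top cup 0.51 [313.0, 196.7] 2497 [[ 552. -118.   85.]]
top brush 0.78 [325.2, 146.7] 619 [[ 699. -156.   85.]]
```

View pics/scene0.png

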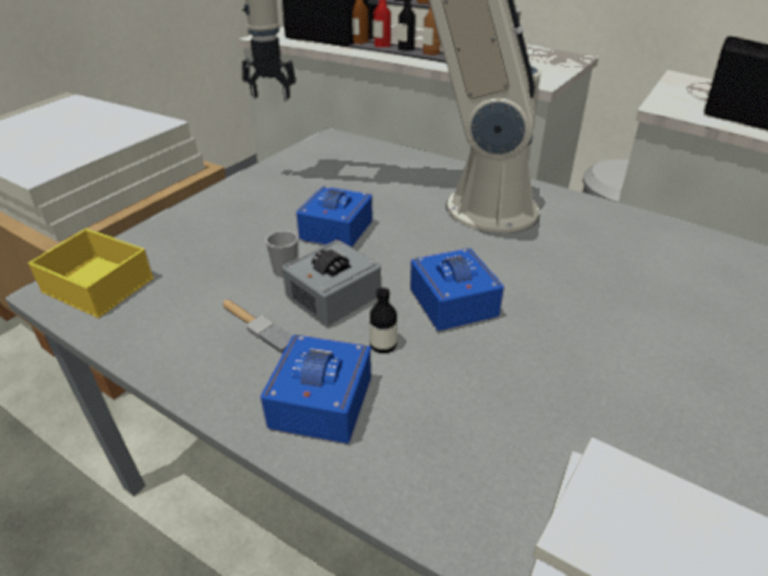

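View pics/top0.png

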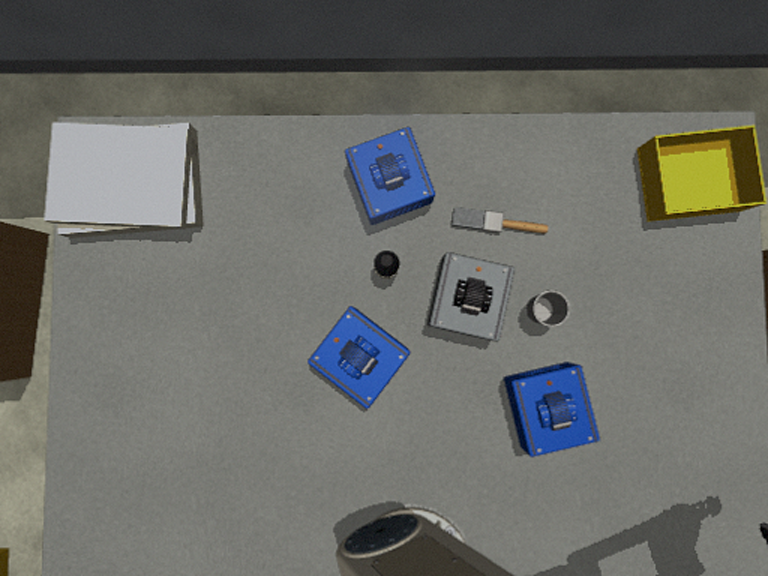

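The candidates are the grey box at top px (312,198) and the blue look-alikes at (238,238), (262,118) and (366,273). Only the first is grey, so I'll use that one and check it in a crop.

```bash
python3 - <<'E'
from h import *
from scipy.optimize import least_squares, minimize
fs={n:r.grab_frame(n) for n in("top","scene")}
save(fs["top"],"crop_top.png",(275,155,355,235),8)
save(fs["scene"],"crop_scene.png",(175,145,265,225),7)
tgt={"top":(312,198),"scene":(220,188)}
M={}
for n,f in fs.items():
    best=[d for d in r.silhouettes(f,"controller") if np.hypot(*(np.array(d["location"])-tgt[n]))<12]
    if best: M[n]=best[0]["mask"]; print(n,best[0]["conf"])
pickle.dump((fs,M),open("m.pkl","wb"))
def pts(x,y,a):
    c,s=np.cos(a),np.sin(a)
    L=[(u,v,z) for u in(-75,75) for v in(-70,70) for z in(0,85)]
    # wheel and cheeks
    for v in(-17,17):
        for t in np.linspace(-.95,.95,9): L.append((36*np.sin(t)*1,v,76+36*np.cos(t)))
    L=np.array(L,float); return np.c_[x+c*L[:,0]-s*L[:,1],y+s*L[:,0]+c*L[:,1],L[:,2]]
def cost(p):
    e=0
    for n,m in M.items():
        S=8
        h=cv2.convexHull((proj(fs[n],pts(*p))*S).astype(np.int32))
        im=np.zeros((384*2,512*2),np.uint8); cv2.fillConvexPoly(im,(h//4).astype(np.int32),1)
        mm=cv2.resize(m.astype(np.uint8),None,fx=2,fy=2,interpolation=cv2.INTER_NEAREST)
        e+=(im!=mm).sum()/ (im|mm).sum()
    return e
best=None
for a in np.radians(np.arange(-40,41,10)):
    q=minimize(cost,[550,-117,a],method="Nelder-Mead",options=dict(initial_simplex=[[550,-117,a],[565,-117,a],[550,-102,a],[550,-117,a+.1]],maxiter=200))
    if best is None or q.fun<best.fun: best=q
    print(np.degrees(a).round(),q.x.round(3),round(q.fun,4))
E
```

```text
top 0.69
scene 0.85
-40.0 [ 5.48890e+02 -1.23365e+02 -2.35000e-01] 0.1476
-30.0 [ 5.48887e+02 -1.22301e+02 -2.82000e-01] 0.1566
-20.0 [ 5.48057e+02 -1.21871e+02 -2.37000e-01] 0.143
-10.0 [ 5.48432e+02 -1.21670e+02 -2.48000e-01] 0.1384
0.0 [ 5.48812e+02 -1.21301e+02 -2.19000e-01] 0.1472
10.0 [ 5.48787e+02 -1.21353e+02 -2.27000e-01] 0.1463
20.0 [ 5.48803e+02 -1.21539e+02 -2.18000e-01] 0.1472
30.0 [ 5.49127e+02 -1.21426e+02 -2.71000e-01] 0.1471
40.0 [ 548.749 -124.499    1.296] 0.2323
```

View pics/crop_top.png

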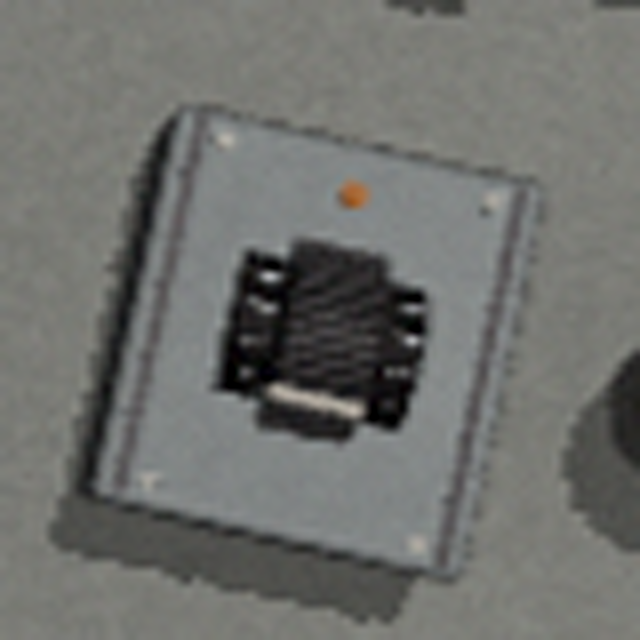

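View pics/crop_scene.png

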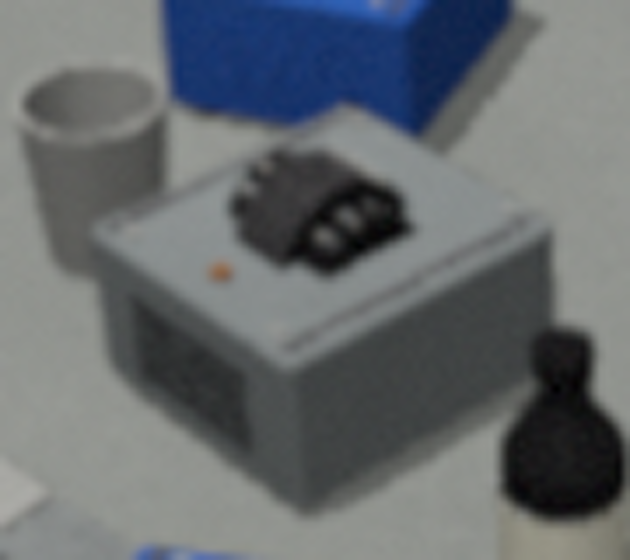

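The crop confirms the grey box, with its front toward the robot. The white bar at crop (318,400) lies at the front, on the one-dot notch. Next I'll refine the pose from the top-face corners.

```bash
python3 - <<'E'
from h import *
fs,M=pickle.load(open("m.pkl","rb")); f=fs["top"]
cr=np.array([(188,106),(538,180),(456,575),(97,492)],float)
uv=np.array([275,155])+(cr+.5)/8-.5
P=onz(f,uv,85); print(P.round(1), P.mean(0).round(1))
print([np.linalg.norm(P[i]-P[(i+1)%4]).round(1) for i in range(4)])
e=[(P[0]-P[3]),(P[1]-P[2])]; print([np.degrees(np.arctan2(v[1],v[0])).round(2) for v in e])
e=[(P[0]-P[1]),(P[3]-P[2])]; print([np.degrees(np.arctan2(-v[0],v[1])).round(2) for v in e])
g=fs["scene"]
cs=np.array([(343,105),(552,232),(290,362),(93,230)],float); uv=np.array([175,145])+(cs+.5)/7-.5
Q=onz(g,uv,85); print(Q.round(1),Q.mean(0).round(1))
for n in("scene","top"):
  for k in("cup","dye_bottle","brush"):
    pass
s=r.sense(); print(R.from_euler('xyz',s["tcp_rot"]).as_matrix().round(3))
print(onz(f,(361,207),85).round(), onz(f,(257,176),130).round())
E
```

```text
[[ 636.9  -75.4   85. ]
 [ 608.7 -203.4   85. ]
 [ 464.7 -170.3   85. ]
 [ 495.7  -40.1   85. ]] [ 551.5 -122.3   85. ]
[np.float64(131.1), np.float64(147.8), np.float64(133.8), np.float64(145.6)]
[np.float64(-14.01), np.float64(-12.95)]
[np.float64(-12.45), np.float64(-13.41)]
[[ 468.8 -173.3   85. ]
 [ 503.9  -35.6   85. ]
 [ 638.2  -73.7   85. ]
 [ 609.4 -202.7   85. ]] [ 555.1 -121.3   85. ]
[[ 0.957  0.292 -0.   ]
 [ 0.292 -0.957  0.   ]
 [-0.    -0.    -1.   ]]
[[ 521. -257.   85.]] [[609.  46. 130.]]
```

```bash
cat >> h.py <<'E'
def shift(target,yawdeg):
    s=r.sense(); A=R.from_euler('xyz',s["tcp_rot"]); B=R.from_euler('xyz',[np.pi,0,np.radians(yawdeg)])
    return np.degrees((A.inv()*B).as_rotvec()).round(2), A.inv().apply(np.array(target)-s["eef_pos"]).round(1)
E
python3 -c "
from h import *
print(shift([522,-115,200],76.8))"
```

```text
(array([ -0.  ,  -0.  , -59.85]), array([ 465.8, -362.8,   31.3]))
```

>>> play_rows(
  moves=[
    [[0, 0, -60], [466, -363, 31], 0],
    [[0, 0, -60], [466, -363, 31], 0],
    [[0, 0, -60], [466, -363, 31], 0],
    [[0, 0, -60], [466, -363, 31], 0],
    [[0, 0, -60], [466, -363, 31], 0],
    [[0, 0, -60], [466, -363, 31], 0],
    [[0, 0, -60], [466, -363, 31], 0],
    [[0, 0, -60], [466, -363, 31], 0],
    [[0, 0, -60], [466, -363, 31], 0],
    [[0, 0, -60], [466, -363, 31], 0],
    [[0, 0, -60], [466, -363, 31], 0],
    [[0, 0, -60], [466, -363, 31], 0],
    [[0, 0, -60], [466, -363, 31], 0],
    [[0, 0, -60], [466, -363, 31], 0],
    [[0, 0, -60], [466, -363, 31], 0],
    [[0, 0, -60], [466, -363, 31], 0],
    [[0, 0, -60], [466, -363, 31], 0],
    [[0, 0, -60], [466, -363, 31], 0],
  ],
)

```text
clock: 2.7
eef_pos: [521.9, -115.5, 200.4]
tcp_rot: [3.141, 0.0, 1.342]
contact_force: [0.5, 0.2, 0.4]
opening: 0.002
```

```bash
python3 - <<'E'
from h import *
s,f=grab("wrist"); save(f,"w1.png",scale=1.5); print(s["eef_pos"],s["tcp_rot"],s["contact_force"],s["clock"])
C=np.array([551,-122]);a=np.radians(-13.2);c,q=np.cos(a),np.sin(a)
L=np.array([(u,v,85) for u in(-75,75) for v in(-70,70)]+[(0,0,112)],float)
W=np.c_[C[0]+c*L[:,0]-q*L[:,1],C[1]+q*L[:,0]+c*L[:,1],L[:,2]]
p=proj(f,W,s); print(p.round(1), (p*1.5).round())
pickle.dump((s,f),open("w1.pkl","wb"))
E
```

```text
[ 521.85230463 -115.51908858  200.42378286] [3.14141999e+00 4.87908836e-05 1.34168202e+00] [0.47317588 0.2342605  0.40719135] 2.7
[[204.4 261.1]
 [196.3  92.4]
 [377.9 261.3]
 [397.9  92.9]
 [298.1 193.3]] [[307. 392.]
 [294. 139.]
 [567. 392.]
 [597. 139.]
 [447. 290.]]
```

View pics/w1.png

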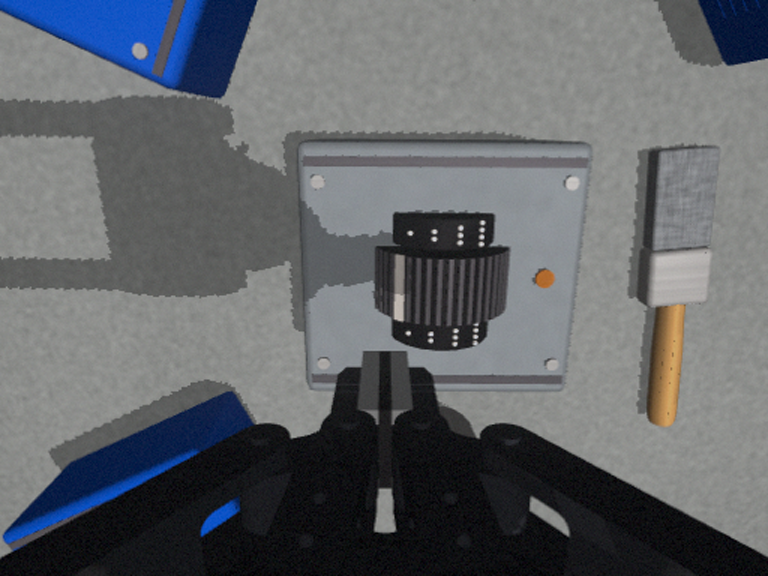

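The wrist view matches the fitted pose: the predicted corners fall within about 6 px (of 768) of the visible ones. The bar at (400,287) is on the one-dot notch, so the wheel has to travel about 32 mm.

```bash
python3 -c "
from h import *
print(shift([535,-118.3,122],76.87))"
```

```text
(array([0.01, 0.  , 0.02]), array([ 0.1, 13.4, 78.4]))
```

>>> play_rows(
  moves=[
    [[0, 0, 0], [0, 13, 20], 0],
    [[0, 0, 0], [0, 13, 40], 0],
    [[0, 0, 0], [0, 13, 60], 0],
    [[0, 0, 0], [0, 13, 72], 0],
    [[0, 0, 0], [0, 13, 78], 0],
    [[0, 0, 0], [0, 13, 78], 0],
    [[0, 0, 0], [0, 13, 78], 0],
  ],
)

```text
clock: 3.45
eef_pos: [535.0, -118.5, 123.1]
tcp_rot: [3.14, -0.0, 1.342]
contact_force: [0.7, 0.6, 0.2]
opening: -0.0
```

```bash
python3 - <<'E'
from h import *
s,f=grab("wrist"); save(f,"w2.png",scale=1.5); print(s["eef_pos"],s["contact_force"])
g=r.grab_frame("scene"); save(g,"s2.png",(165,110,275,210),7)
E
```

```text
[ 535.04780674 -118.49459038  123.0633481 ] [0.72540803 0.55661668 0.23055266]
```

View pics/w2.png

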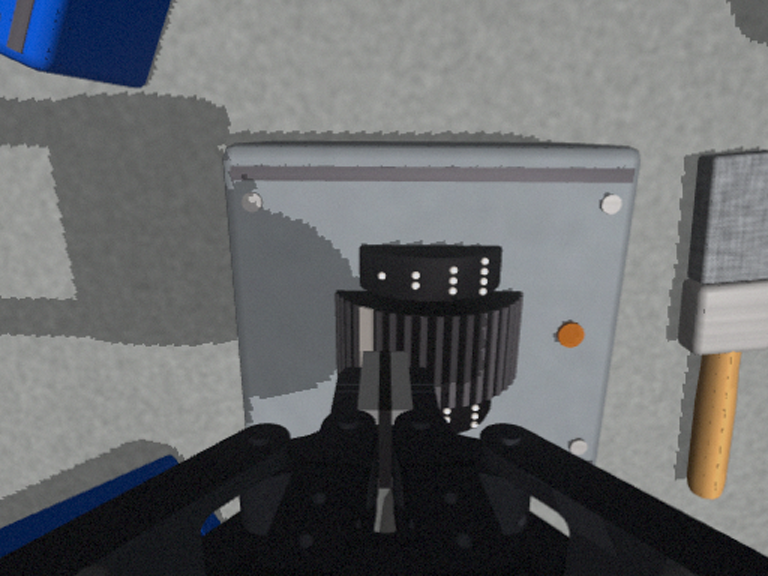

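>>> play_rows(
  moves=[
    [[0, 0, 0], [0, 0, 5], 0],
    [[0, 0, 0], [0, 0, 9], 0],
    [[0, 0, 0], [0, 0, 12], 0],
    [[0, 0, 0], [0, 0, 14], 0],
    [[0, 0, 0], [0, 0, 16], 0],
    [[0, 0, 0], [0, 0, 16.5], 0],
    [[0, 0, 0], [0, 0, 16.5], 0],
  ],
)

```text
clock: 4.25
eef_pos: [535.2, -118.5, 106.9]
tcp_rot: [3.14, -0.0, 1.342]
contact_force: [-0.9, -0.3, 4.0]
opening: -0.003
```

>>> play_rows(
  moves=[
    [[0, 0, 0], [0, 0, 0.8], 0],
    [[0, 0, 0], [0, 2, 0.8], 0],
    [[0, 0, 0], [0, 4, 0.8], 0],
    [[0, 0, 0], [0, 6, 0.8], 0],
    [[0, 0, 0], [0, 8, 0.8], 0],
    [[0, 0, 0], [0, 10, 0.8], 0],
    [[0, 0, 0], [0, 12, 0.6], 0],
    [[0, 0, 0], [0, 14, 0.6], 0],
    [[0, 0, 0], [0, 16, 0.6], 0],
    [[0, 0, 0], [0, 16, 0.6], 0],
  ],
)

```text
clock: 5.25
eef_pos: [551.7, -122.4, 106.6]
tcp_rot: [3.139, 0.0, 1.342]
contact_force: [-1.8, 0.4, 6.0]
opening: 0.003
```

```bash
python3 - <<'E'
from h import *
s,f=grab("wrist"); save(f,"w3.png",scale=1.5); print(s["eef_pos"],s["contact_force"])
E
```

```text
[ 551.72531255 -122.40327578  106.63841938] [-1.75823727  0.40319831  5.95055245]
```

View pics/w3.png

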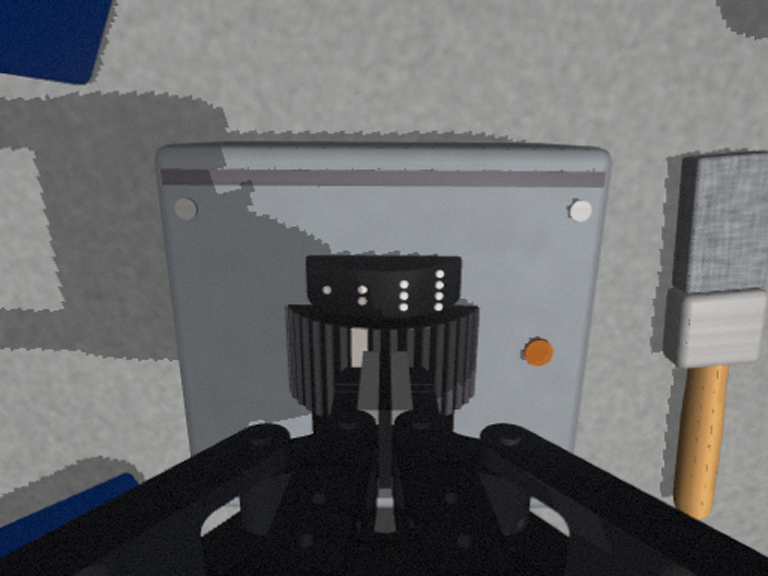

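The bar at (360,347) now lines up with the two-dot notch at (362,295), and the finger is at the apex pressing with about 6 N. I'll carry on for the other 16.5 mm, keeping the finger slightly lower.

>>> play_rows(
  moves=[
    [[0, 0, 0], [0, 2, 0], 0],
    [[0, 0, 0], [0, 4, 0], 0],
    [[0, 0, 0], [0, 6, 0.2], 0],
    [[0, 0, 0], [0, 8, 0.4], 0],
    [[0, 0, 0], [0, 10, 0.6], 0],
    [[0, 0, 0], [0, 12, 0.8], 0],
    [[0, 0, 0], [0, 14, 1], 0],
    [[0, 0, 0], [0, 16, 1], 0],
    [[0, 0, 0], [0, 16, 1], 0],
  ],
)

```text
clock: 6.2
eef_pos: [567.4, -126.1, 105.7]
tcp_rot: [3.139, 0.0, 1.342]
contact_force: [0.1, -1.0, 3.9]
opening: -0.004
```

```bash
python3 - <<'E'
from h import *
s,f=grab("wrist"); save(f,"w4.png",scale=1.5); print(s["eef_pos"],s["contact_force"])
E
```

```text
[ 567.44469367 -126.10568671  105.66266165] [ 0.10081388 -1.00742455  3.85899823]
```

View pics/w4.png

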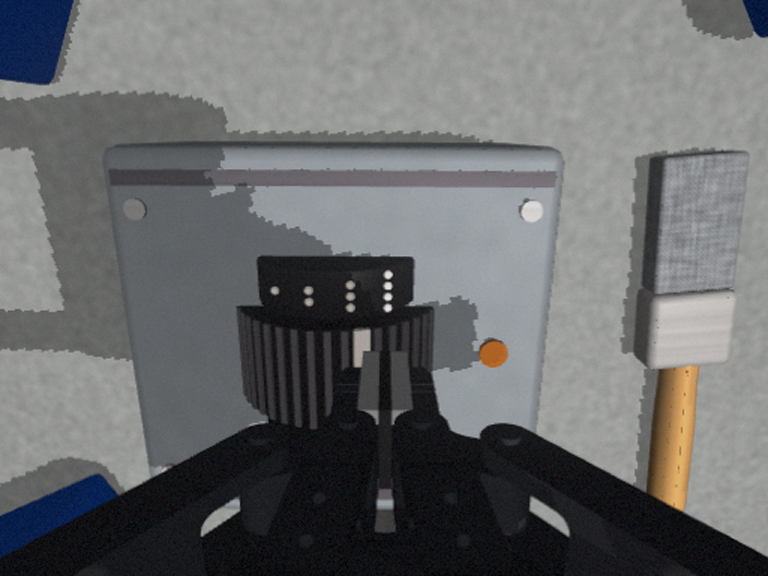

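The bar at (362,345) is on, or slightly past, the three-dot mark at (350,295), well inside that notch's range. I'll lift straight up so it snaps in.

>>> play_rows(
  moves=[
    [[0, 0, 0], [0, 0, -3], 0],
    [[0, 0, 0], [0, 0, -7], 0],
    [[0, 0, 0], [0, 0, -12], 0],
    [[0, 0, 0], [0, 0, -25], 0],
    [[0, 0, 0], [0, -10, -50], 0],
    [[0, 0, 0], [0, -25, -80], 0],
    [[0, 0, 0], [0, -45, -100], 0],
    [[0, 0, 0], [0, -45, -100], 0],
    [[0, 0, 0], [0, -45, -100], 0],
  ],
)

```text
clock: 7.15
eef_pos: [523.6, -115.8, 206.4]
tcp_rot: [3.137, 0.0, 1.342]
contact_force: [0.6, -0.5, -1.0]
opening: -0.002
```

```bash
python3 - <<'E'
from h import *
s,f=grab("wrist"); save(f,"w5.png",scale=1.5); print(s["eef_pos"],s["contact_force"],s["clock"])
s0,f0=pickle.load(open("w1.pkl","rb"))
# box displacement check: LED and screws
C=np.array([551,-122]);a=np.radians(-13.2);c,q=np.cos(a),np.sin(a)
L=np.array([(u,v,85) for u in(-75,75) for v in(-70,70)]+[(0,0,112)],float)
W=np.c_[C[0]+c*L[:,0]-q*L[:,1],C[1]+q*L[:,0]+c*L[:,1],L[:,2]]
print((proj(f,W,s)*1.5).round())
def led(fr,st):
    c=fr["color"].astype(int); m=(c[...,0]>150)&(c[...,1]<140)&(c[...,2]<80); m[:,:320]=0;m[:,:]&=True
    n,l,stt,ce=cv2.connectedComponentsWithStats(m[:,:400].astype(np.uint8)); k=1+stt[1:,4].argmax(); return onz(fr,ce[k],85,st),stt[k]
print(led(f0,s0),led(f,s))
t=r.grab_frame("top"); save(t,"t5.png",(230,110,400,260),4)
g=r.grab_frame("scene"); save(g,"s5.png",(165,110,275,210),7)
E
```

```text
[ 523.58135259 -115.8187255   206.36938611] [ 0.58649339 -0.45625522 -1.04057817] 7.15
[[304. 387.]
 [292. 139.]
 [559. 387.]
 [587. 139.]
 [441. 286.]]
(array([[ 604.70452568, -136.64724313,   85.        ]]), array([358, 180,  11,  12, 102], dtype=int32)) (array([[ 604.70110005, -136.6139464 ,   85.        ]]), array([353, 178,  11,  12,  98], dtype=int32))
```

View pics/w5.png

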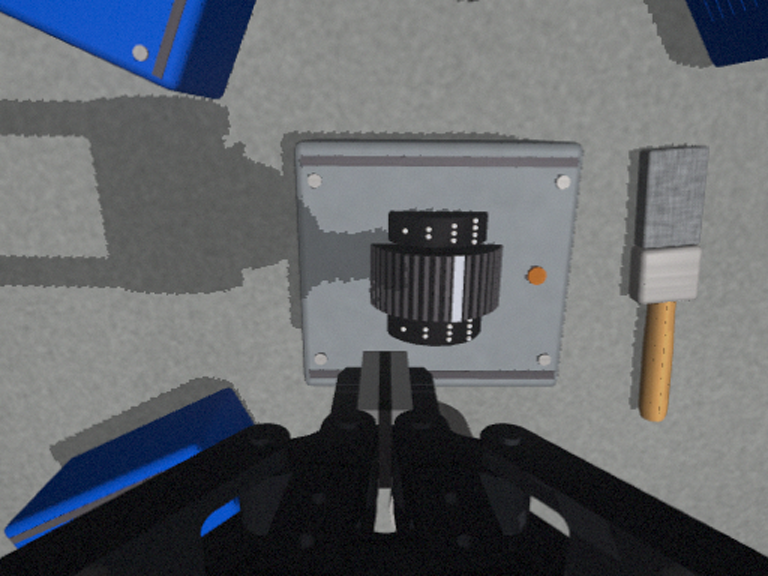

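View pics/s5.png

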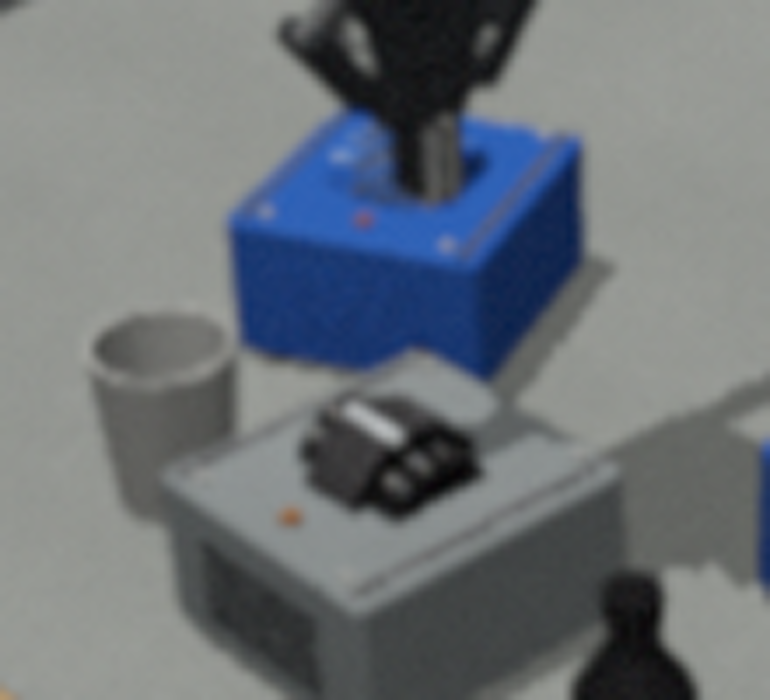

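In the wrist view the bar at (458,288) lies on the line between the three-dot marks at (454,233) and (455,330). The box LED has shifted by less than 0.1 mm, and the cup, bottle and brush look untouched. I'm handing it in.

```bash
python3 -c "
from h import *
print(r.sign_off())"
```

```text
the job is handed in; nothing more can be done
None
```

The drying fan is set to speed three, and I handed the job in at about 7.3 s. With the fingers shut, I pressed the grey box's wheel lightly, about 6 N at the highest reading. I rolled it about 33 mm toward the box's back, then lifted straight off.

- **Wheel:** in the last wrist picture, after letting go, the white bar lies between the three-dot marks on both cheeks. While still pressed it stood slightly past the mark, then snapped in on release.
- **Box:** its orange light shows a shift of less than 0.1 mm between the pictures before and after.
- **Other things:** the cup, bottle and brush looked undisturbed in the last pictures. I judged that by eye and did not measure it. The robot was touching nothing when I handed in.
- **Disagreements:** the two fixed cameras and the outline fit put the box centre up to about 6 mm apart. The wrist picture agreed with the pose I used. No check failed.

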